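# Put the carrying tray of small pots away over the lip of the drying rack

## Robot

A 6-joint arm with a two-finger parallel gripper is mounted at the origin on the work surface. World frame = base frame: x ahead of the robot, y to its left, z up, the work surface at z = 0. Lengths are in m, angles in degrees, forces in N, time in s.
With the tool pointing down it reaches from about 0.325 to 0.85 m from the base axis. Payload 15.5 kg.
Tool frame: the origin (TCP) lies midway between the tips of the shut fingers; the grasp point (between the pads) lies 19 mm behind it; z points along the fingers, y is the line along which they close (so a half turn about z gives the same grasp; the last joint's range is limited). The gripper opens to 91 mm and grips with 3 to 60 N. Pads are 32 mm wide; open, the fingers measure 118 mm over their backs; the gripper's body (76 mm by 178 mm) begins 60 mm behind the grasp point.
Start: joints at [-81.904, 28.281, 77.091, -0, 74.628, -5.472], TCP at [0.147, -0.608, 0.214] pointing down, gripper open.
Joint ranges: [-166.48, 166.48], [-47.26, 123.95], [12.59, 153.08], [-70.14, 250.14], [6.76, 159.57], [-176.63, 176.63]. Speed limits (degrees/s): [108.29, 108.29, 147.25, 172.46, 172.46, 172.46].

## Interface

Orientations are given as a 3x3 rotation matrix whose columns are the frame's x, y, z axes.
In Python, from bench import ctrl gives the robot as it stands. The module is installed in compiled form; this text tells all that it offers. Calls block until the motion is done:
- ctrl.goto(position, orientation): joint-space move of the TCP to a pose.
- ctrl.move_l(position, vel=0.15, ori=None, contact_N=None): straight line of the TCP; ori=None keeps the orientation; vel is the mean speed in m/s. With contact_N (N) it stops when the force on the tool has changed by that much, and returns True; else False.
- ctrl.movej(angles): joint-space move.
- ctrl.command_gripper(opening): opening from 0.0 (shut) to 1.0 (fully open); the grip force is fixed at half the most; returns when the fingers have stopped.
- ctrl.sleep(seconds).
- ctrl.ik(position, orientation): joint angles nearest the present ones, or None.
- ctrl.read_camera(name): name is "side" or "top"; returns the picture (420x560x3 uint8, blue, green, red); there is no depth.
- ctrl.camera_params(name): a dict with "fx", "fy", "cx", "cy" (pixels), "pose" (4x4, takes a point from camera to world coordinates). Camera axes: x right, y up, looking along -z (the intrinsics and any distortion apply to the point x, -y, -z); pixel columns grow to the right and rows downward; lengths in m; the calibration is good to about 2 mm. A picture is of the moment at which its call begins. camera_params takes no time and is no camera call.
A pose or a line that the arm cannot do raises ctrl.MotionError and nothing moves.
- ctrl.sign_off(): hands the job in; it is judged then, once.
Readings, each from a call of its own:
- ctrl.current_t(): time.
- ctrl.current_q(): joint angles.
- ctrl.current_dq(): joint speeds.
- ctrl.current_effort(): joint torques, N m.
- ctrl.current_tool_pos(): TCP position.
- ctrl.current_eef_rot(): TCP orientation.
- ctrl.current_contact_force(): force on the tool from outside, world axes, zero at the start.
- ctrl.current_wrist_torque(): the same for the moment, N m.
- ctrl.current_grip_width(): opening from 0.0 (shut) to 1.0 (fully open).
- ctrl.current_grasp_force(): force on a finger pad.
Only numpy, scipy, OpenCV 4.12 (cv2) and the standard library are available. Lean on these libraries where they do the work, as an engineer would, in place of code of your own. Each camera call takes 0.05 s, during which the arm holds its last target. There are 200 camera calls.

## Task

Put the wooden carrying tray with the two small lidded pots away in the bottom of the drying rack: lift its front edge onto the raised lip while the back of the tray stays on the bench, then slide it on over the lip, without ever carrying it in the air, until the whole tray lies flat on the rack's floor behind the lip, between the two vases and roughly square to the rack. Keep both small pots standing upright in the tray, and leave the two vases and the other pottery on the bench where they are.

Things in the scene. Friction and masses are not known exactly. Their poses are not given: they have to be found in the camera images.
- rack: Pine drying rack, fixed, 245 mm deep, 500 mm wide, open in front and behind, posts 28 mm square near its four corners, open slats on top with a few pots (up to 335 mm). Origin on the bench at the middle of the front face of the lip that closes its floor in front; x points straight into the rack, away from the robot's side, y left along the lip, z up
- lip_top (a point): Middle of the lip's top. The lip is a fixed, darker wooden strip 14 mm thick (rack x = 0 to 14 mm), top 16 mm above the bench and 7 mm above the rack's floor, along the rack's whole front (rack y = -250 to +250 mm)
- bay_floor (a point): Middle of the rack's plywood floor, on its top, 9 mm above the bench; the floor is free from rack x = 14 mm (lip) to 233 mm, where a 26 mm high back batten stands
- rail_underside (a point): Middle of the underside of the rack's scalloped front rail, 195 mm above the bench; the rail (rack x = 40 to 58 mm, top 235 mm) crosses the whole opening. A gripper pointing straight down over the lip hits it; leaning back 25 to 45 degrees, fingers forward and down, it passes below
- tray: Wooden carrying tray, loose, 0.35 to 0.5 kg empty, 180 mm long (x), 150 mm wide (y), base and walls 10 mm thick, walls 45 mm high. Origin at the middle of its underside, z up; x points to its front end, which faces the rack. At the start it stands on the bench 15 to 60 mm before the lip, up to about 10 degrees askew to the rack
- front_handle (a point): Middle of the axis of the front handle: a horizontal round dowel along the tray's y over the front wall, 16 mm in diameter, 98 mm free between its two 12 mm cheeks (tops 99 mm up), 85 mm ahead of the tray's origin, 85 mm above the underside; 32 mm free between it and the wall below
- rear_handle (a point): Middle of the axis of the same handle at the rear end (85 mm behind the tray's origin, 85 mm up)
- front_edge (a point): Middle of the lower front edge of the tray (90 mm ahead of its origin, underside level)
- rear_edge (a point): Middle of the lower rear edge of the tray (90 mm behind its origin, underside level)
- pot_a: Small lidded stoneware pot, 58 mm in diameter, 66 mm high with its knob, 110 g, loose, standing in the left half of the tray. Origin at the middle of its underside, z up
- pot_b: The same, in the right half of the tray
- vase_left: Stoneware vase, 80 mm in diameter, 150 mm high, loose, standing on the rack's floor in the left of the bay. Origin at the middle of its underside
- vase_right: The same, in the right of the bay; the gap between the two vases is 220 to 260 mm wide
- jug: Stoneware jug, 84 mm in diameter, 115 mm high, with a handle, loose on the bench to the left of the tray. Origin at the middle of its underside
- colour_bowl: White colour bowl, 110 mm in diameter, 42 mm high, loose on the bench to the right of the tray. Origin at the middle of its underside
- brush_pot: White mug full of brushes, 72 mm in diameter, about 175 mm high with the brushes, loose on the bench at the left. Origin at the middle of its underside
- saucers: Stack of saucers, 150 mm in diameter, 57 mm high, loose on the bench at the right. Origin at the middle of its underside
Mind the look-alikes: they are no part of the job. Leave any pink look-alike of the tray alone. Leave any pink look-alike of the pot_b alone.

How it is judged (in metres and radians):
On the way:
1. The tray's front edge is raised onto the lip: at least 2 mm past its front face and no more than 2 mm below its top, while the rear edge is still on the bench (less than 8 mm up) (x of front_edge in the frame of rack above 0.002 m and z of front_edge in the frame of rack above 0.014 m and z of rear_edge in the frame of rack below 0.008 m), for 0.1 s.
At the end, for the whole second after the job is handed in: The tray lies at rest and flat (within 2 degrees, both lower edges within 3.5 mm of the rack's floor) between lip and back batten, within about 10 degrees of square to the rack; both small pots stand upright on its base; vases and other pottery are where they were (within 20 mm) (x of rear_edge in the frame of rack above 0.012 m and x of front_edge in the frame of rack below 0.236 m and z of each of rear_edge, front_edge in the frame of rack below 0.0125 m and angle between tray's own z axis and vertical below 0.035 rad and angle between the x axis of tray and the x axis of rack, either way round below 0.17 rad and linear speed of tray below 0.02 m/s and angle between each of pot_a, pot_b's own z axis and vertical below 0.12 rad and z of each of pot_a, pot_b in the frame of tray below 0.016 m and horizontal distance between each of pot_a, pot_b and tray below 0.09 m); the robot touches nothing.
It fails at once if A small pot in the tray topples (leans more than 35 degrees) (angle between any of pot_a, pot_b's own z axis and vertical above 0.61 rad).
It fails at once if A vase in the rack is shifted by more than 20 mm or tipped (distance of any of vase_left, vase_right from where it was at the start of the episode above 0.02 m or angle between any of vase_left, vase_right's own z axis and vertical above 0.35 rad).
It fails at once if The jug, colour bowl, brush pot or saucers are shifted by more than 20 mm (distance of any of jug, colour_bowl, brush_pot, saucers from where it was at the start of the episode above 0.02 m).
It fails at once if The tray is carried in the air: the middle of its underside is more than 45 mm above the bench (height (world z) of tray above 0.045 m).
It also fails if it takes over 54 s, if anything falls off the work surface, if the arm or the gripper's body presses on something with over 40 N, if the wrist force passes 120 N, or if a joint passes its speed limit or range.

## Working session

There is one attempt and no reset: what is moved stays moved. The work goes in short steps, each a Python script; the robot and the scene stay as the last script left them, time stands still between calls to the robot, and variables do not carry over. Pictures are saved under pics/ and viewed, at most 10 in all, crops included, and the job is handed in when it is done.

```bash
mkdir -p pics; python3 - <<'E'
from bench import ctrl
import cv2,numpy as np
np.set_printoptions(precision=4,suppress=True)
for n in("side","top"):
    im=ctrl.read_camera(n);cv2.imwrite(f"pics/{n}0.png",im);print(ctrl.camera_params(n))
E
```

```text
{'fx': 502.70728751288937, 'fy': 502.70728751288937, 'cx': 281.49705975569896, 'cy': 208.11837052994565, 'pose': array([[-0.9806,  0.1251, -0.1508,  0.2807],
       [-0.1956, -0.5798,  0.7909,  1.0477],
       [ 0.0115,  0.8051,  0.593 ,  0.9501],
       [ 0.    ,  0.    ,  0.    ,  1.    ]])}
{'fx': 398.6477635222931, 'fy': 398.6477635222931, 'cx': 278.6579429861308, 'cy': 209.58535618030092, 'pose': array([[-0.0024,  0.9981, -0.0609,  0.4216],
       [-0.9999, -0.0014,  0.0164,  0.0024],
       [ 0.0162,  0.0609,  0.998 ,  1.371 ],
       [ 0.    ,  0.    ,  0.    ,  1.    ]])}
```

View pics/side0.png

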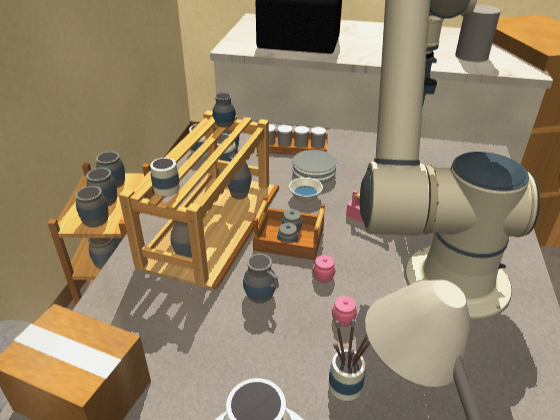

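View pics/top0.png

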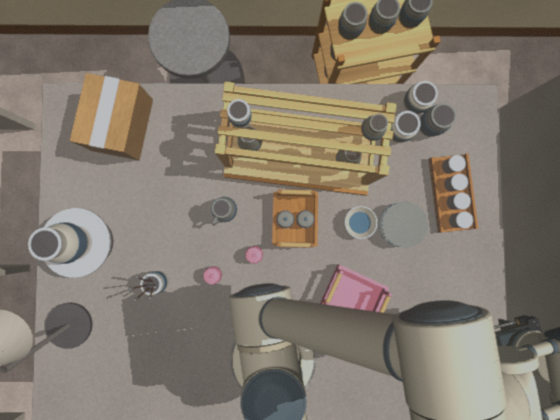

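Top view: the robot is at the bottom and the rack is at (305,140), with its lip running from (224,177) to (367,192). Three things could be the tray:
- brown tray with two dark pots at (295,220), just in front of the lip
- pink tray at (357,297)
- long box with four cups at (455,192)

The first fits: it is wooden, holds two lidded pots and stands before the lip. I'll confirm it in a crop.

```bash
python3 - <<'E'
import cv2,numpy as np
a=cv2.imread("pics/top0.png")[130:270,205:405];cv2.imwrite("pics/c1.png",cv2.resize(a,None,fx=4,fy=4,interpolation=cv2.INTER_CUBIC))
a=cv2.imread("pics/side0.png")[100:290,120:345];cv2.imwrite("pics/c2.png",cv2.resize(a,None,fx=3,fy=3,interpolation=cv2.INTER_CUBIC))
E
```

```text
(no output)
```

View pics/c1.png

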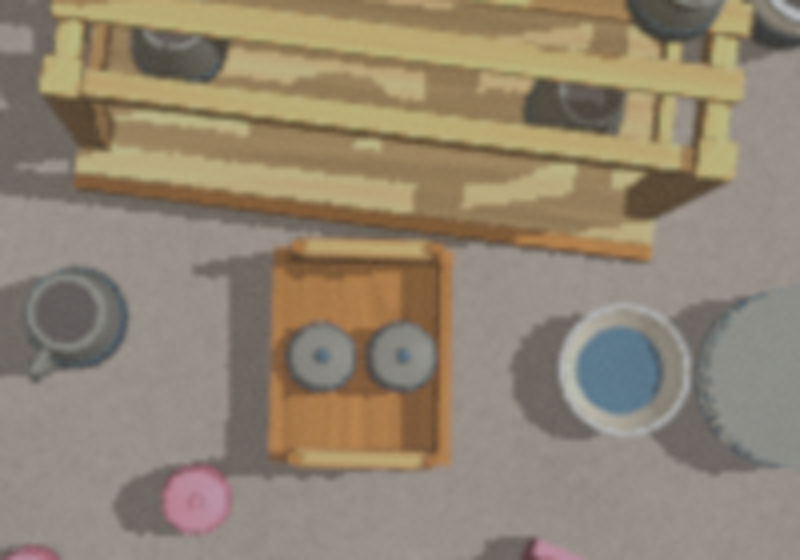

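View pics/c2.png

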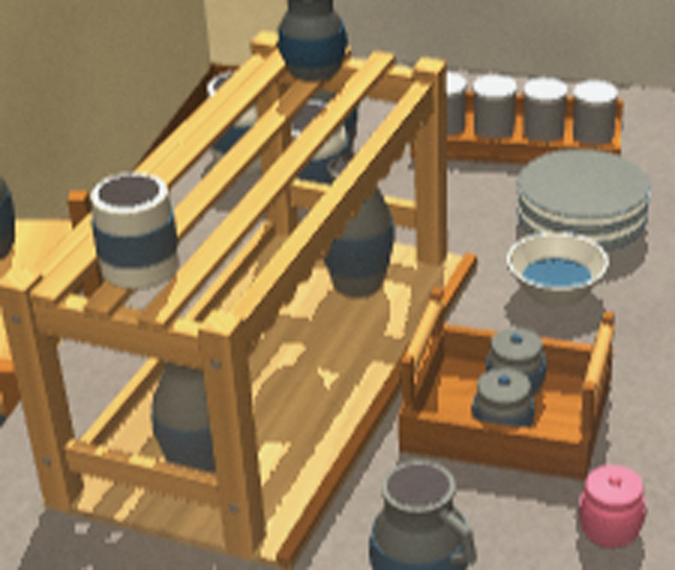

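```bash
cat > h.py <<'E'
from bench import ctrl
import cv2,numpy as np
np.set_printoptions(precision=4,suppress=True)
P={n:ctrl.camera_params(n) for n in("side","top")}
def ray(n,u,v):
    p=P[n];d=p["pose"][:3,:3]@np.array([(u-p["cx"])/p["fx"],-(v-p["cy"])/p["fy"],-1]);return p["pose"][:3,3],d
def plane(n,u,v,z):
    o,d=ray(n,u,v);return o+d*(z-o[2])/d[2]
def proj(n,X):
    p=P[n];c=np.linalg.inv(p["pose"])@np.append(X,1);return np.array([p["cx"]+p["fx"]*c[0]/-c[2],p["cy"]+p["fy"]*c[1]/c[2]])
E
python3 - <<'E'
from h import *
im=cv2.imread("pics/top0.png");hsv=cv2.cvtColor(im,cv2.COLOR_BGR2HSV)
for nm,(u,v) in dict(handleF=(296,192),handleR=(294,245),lip=(290,184),lip2=(350,192),wall=(274,220),floor=(290,176),bench=(260,230),inside=(295,235)).items(): print(nm,hsv[v,u],hsv[v+1,u])
# column profiles through lip and handles
for u in (235,265,290,345,360): print(u,[(v,*map(int,hsv[v,u])) for v in range(172,198)])
# tray outline by saturation
m=((hsv[...,1]>95)&(hsv[...,0]>3)&(hsv[...,0]<25)).astype(np.uint8);m[:190]=0;m[252:]=0;m[:,:265]=0;m[:,325:]=0
r=m.copy(); r[:192]=0
c=max(cv2.findContours(r,0,1)[0],key=cv2.contourArea);print(cv2.minAreaRect(c),cv2.boxPoints(cv2.minAreaRect(c)))
# crop pts -> world
f=lambda x,y:(x/4+205-.4,y/4+130-.4)
for nm,p,z in [("lipL",(75,190),.016),("lipR",(650,262),.016),("hF L",(300,246),.085),("hF R",(430,250),.085),("hR L",(290,457),.085),("hR R",(422,461),.085),("potA",(322,355),.076),("potB",(402,356),.076),("jug",(68,310),.115),("bowl",(625,370),.042)]: print(nm,plane("top",*f(*p),z))
g=lambda x,y:(x/3+120-.3,y/3+100-.3)
for nm,p,z in [("lipL",(285,565),.016),("lipR",(472,262),.016),("vR base",(358,297),.009),("vL base",(187,468),.009),("vR belly",(358,240),.08),("vL belly",(187,420),.08),("trayFL bot",(402,452),0),("trayRL bot",(585,474),0)]: print("side",nm,plane("side",*g(*p),z))
E
```

```text
handleF [ 21 103 184] [ 18 113 174]
handleR [ 21 102 183] [ 18 106 164]
lip [ 15 140 124] [ 14 103 104]
lip2 [ 15 136 157] [ 13  75 130]
wall [ 14 133 130] [ 14 137 128]
floor [ 20  90 184] [ 20  88 186]
bench [ 15  24 150] [ 14  25 151]
inside [ 15 144 173] [ 15 140 173]
235 [(172, 23, 76, 185), (173, 24, 76, 177), (174, 20, 99, 144), (175, 15, 130, 126), (176, 14, 138, 126), (177, 14, 137, 125), (178, 14, 95, 102), (179, 11, 38, 106), (180, 16, 30, 111), (181, 17, 30, 121), (182, 16, 27, 143), (183, 14, 28, 155), (184, 15, 26, 154), (185, 15, 24, 151), (186, 15, 24, 149), (187, 15, 27, 149), (188, 15, 27, 149), (189, 18, 25, 152), (190, 16, 25, 152), (191, 14, 25, 151), (192, 16, 25, 153), (193, 16, 25, 151), (194, 14, 22, 151), (195, 17, 24, 151), (196, 15, 24, 151), (197, 14, 25, 152)]
265 [(172, 23, 80, 185), (173, 22, 76, 187), (174, 23, 79, 184), (175, 22, 83, 185), (176, 22, 82, 186), (177, 21, 84, 180), (178, 18, 106, 147), (179, 15, 136, 133), (180, 15, 141, 130), (181, 15, 141, 121), (182, 15, 94, 100), (183, 14, 45, 107), (184, 17, 37, 110), (185, 13, 34, 121), (186, 13, 
[... 1826 characters left out ...]
)]
((294.5, 219.0), (54.0, 45.0), 90.0) [[272. 192.]
 [317. 192.]
 [317. 246.]
 [272. 246.]]
lipL [0.6156 0.1688 0.016 ]
lipR [ 0.5535 -0.3229  0.016 ]
hF L [ 0.56   -0.0219  0.085 ]
hF R [ 0.5567 -0.1274  0.085 ]
hR L [ 0.3896 -0.0134  0.085 ]
hR R [ 0.3861 -0.1196  0.085 ]
potA [ 0.472  -0.0397  0.076 ]
potB [ 0.471  -0.1048  0.076 ]
jug [0.5063 0.1616 0.115 ]
bowl [ 0.4603 -0.2943  0.042 ]
side lipL [0.6184 0.1779 0.016 ]
side lipR [ 0.5559 -0.3109  0.016 ]
side vR base [ 0.6644 -0.2289  0.009 ]
side vL base [0.7474 0.0703 0.009 ]
side vR belly [ 0.6626 -0.2329  0.08  ]
side vL belly [0.7347 0.0833 0.08  ]
side trayFL bot [ 0.5602 -0.0031  0.    ]
side trayRL bot [ 0.385  -0.0086 -0.    ]
```

The crop confirms it. The front handle is at (365,248) and the rear handle at (356,459) in the crop. They measure 170 mm apart, and the lip measures 496 mm long, both as given. Next I check reachability.

```bash
cat >> h.py <<'E'
from scipy.spatial.transform import Rotation as Ro
RO=np.array([.586,-.072,0]); RY=-7.3   # rack
TC=np.array([.473,-.0705,0]); TY=-2.3  # tray at the start
S=1
def tool(lean,yaw):
    l=np.radians(lean);z=np.array([np.sin(l),0,-np.cos(l)]);y=S*np.array([np.cos(l),0,np.sin(l)])
    return Ro.from_euler("z",yaw,degrees=True).as_matrix()@np.column_stack([np.cross(y,z),y,z])
def tcp(dowel,lean,yaw,depth=.015):
    R=tool(lean,yaw);return np.asarray(dowel)+R[:,2]*depth,R
def yawm(a): return Ro.from_euler("z",a,degrees=True).as_matrix()
E
python3 - <<'E'
import h
from h import *
for S in(1,-1):
  h.S=S
  for nm,d,y in [("front",[.558,-.0745,.085],-2.3),("frontend",[.585,-.075,.107],-2.3),("rear",[.42,-.07,.085],-2.3),("mid",[.5,-.07,.1],-5),("end",[.62,-.076,.106],-7.3)]:
    for lean in (36,43,50,58,65):
      r=[]
      for back in (0,.1):
        p,R=tcp(d,lean,y);q=ctrl.ik(p-R[:,2]*back,R);r.append(None if q is None else np.round(q).astype(int))
      print(S,nm,lean,*r)
E
```

```text
1 front 36 [ -20   33  125  140   16 -155] [ -23   18  128   91   12 -108]
1 front 43 [ -22   37  130  154   31 -172] [ -26   23  136  139   25 -160]
1 front 50 None None
1 front 58 [-25  54 140 159  72 174] None
1 front 65 [-27  65 144 158  91 168] None
1 frontend 36 [ -19   30  120  119   11 -132] [-21  16 123  61  13 -76]
1 frontend 43 [ -20   33  126  149   24 -164] [ -24   19  131  126   18 -144]
1 frontend 50 [ -22   38  131  157   40 -175] [ -27   27  139  148   37 -170]
1 frontend 58 None [-31  43 149 154  69 174]
1 frontend 65 [-25  56 139 159  79 174] None
1 rear 36 None [ -40   12  146  109   22 -143]
1 rear 43 None None
1 rear 50 None None
1 rear 58 None None
1 rear 65 None None
1 mid 36 [ -21   30  132  151   19 -165] [ -25   12  134   94   12 -110]
1 mid 43 None [ -29   19  143  143   27 -164]
1 mid 50 [-25  46 145 162  60 176] None
1 mid 58 [-28  65 153 161  94 166] None
1 mid 65 None None
1 end 36 None [-16  18 119  37   9 -44]
1 end 43 [ -15   34  121  162   19 -169] [ -17   21  127  146   12 -154]
1 end 50 [ -16   38  126  168   34 -176] [ -19   27  134  163   32 -1
[... 616 characters left out ...]
tend 65 [-25  56 139 159  79  -6] None
-1 rear 36 [-31  36 146 153  37  -1] [-40  12 146 109  22  37]
-1 rear 43 None None
-1 rear 50 None None
-1 rear 58 None None
-1 rear 65 None None
-1 mid 36 [-21  30 132 151  19  15] [-25  12 134  94  12  70]
-1 mid 43 [-23  36 139 160  38   3] [-29  19 143 143  27  16]
-1 mid 50 [-25  46 145 162  60  -4] None
-1 mid 58 [-28  65 153 161  94 -14] None
-1 mid 65 None None
-1 end 36 None [-16  18 119  37   9 136]
-1 end 43 [-15  34 121 162  19  11] [-17  21 127 146  12  26]
-1 end 50 [-16  38 126 168  34   4] [-19  27 134 163  32   7]
-1 end 58 [-17  45 131 170  54   1] [-20  39 143 167  60  -1]
-1 end 65 [-17  53 134 170  72  -1] [-22  58 150 167  92  -7]
```

```bash
cat >> h.py <<'E'
S=-1
def dowel(xr,yr,zr,pitch,relyaw,local):
    "world point; rear edge middle at rack (xr,yr,zr), nose-up pitch, yaw relative to the rack (deg)"
    R=Ro.from_euler("zy",[relyaw,-pitch],degrees=True).as_matrix()
    return RO+yawm(RY)@(np.array([xr,yr,zr])+R@np.array(local))
FD=(.175,0,.085);RD=(.005,0,.085)
def stat(): print("t",ctrl.current_t(),"tcp",ctrl.current_tool_pos(),"F",ctrl.current_contact_force(),"w",ctrl.current_grip_width(),"g",ctrl.current_grasp_force())
E
python3 - <<'E'
from h import *
e=yawm(-RY)@(TC-.09*yawm(TY)[:,0]-RO);print("rear edge in rack",e)
print(ctrl.current_tool_pos())
p,R=tcp(dowel(*e,0,5,FD),43,TY);pre=p-.09*R[:,2]
q=ctrl.ik(pre,R);print(pre,q)
down=yawm(TY)@np.diag([1,-1,-1]); 
ctrl.goto([.40,-.25,.30],np.column_stack([[0,1,0],[1,0,0],[0,0,-1]]))
ctrl.command_gripper(.45)
ctrl.movej(ctrl.ik(pre,R)); stat()
print(ctrl.move_l(p,vel=.06,contact_N=8)); stat()
for n in("side","top"): cv2.imwrite(f"pics/{n}1.png",ctrl.read_camera(n))
a=cv2.imread("pics/side1.png")[100:290,200:425];b=cv2.imread("pics/top1.png")[150:280,240:380]
a=cv2.resize(a,(426,360));b=cv2.resize(b,(374,360));cv2.imwrite("pics/m1.png",np.hstack([a,b]))
E
```

```text
rear edge in rack [-0.2019 -0.0207  0.    ]
[ 0.1466 -0.6072  0.2134]
[ 0.5068 -0.0719  0.1399] [-25.7175  24.5621 135.6752 141.5756  25.8571  17.9461]
t 4.825 tcp [ 0.5074 -0.072   0.1402] F [0.164  0.383  0.2582] w 0.4491167480995968 g 0.0
False
t 6.475 tcp [ 0.568  -0.0743  0.0743] F [-0.0583 -0.8046  0.5596] w 0.4510312604145272 g 0.0
```

View pics/m1.png

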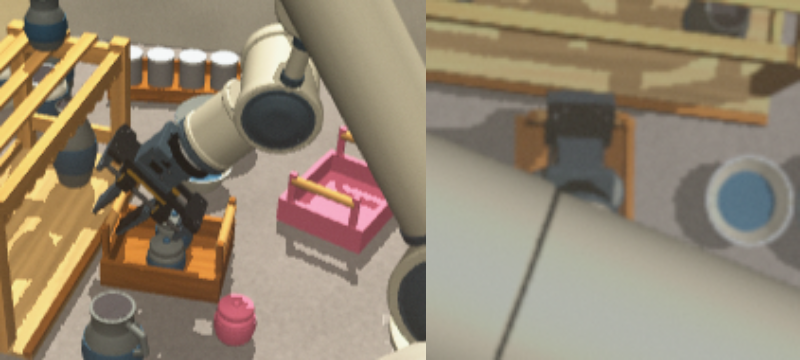

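The fingers straddle the front dowel, at (125,200) in the left half, and the pots stand clear under the gripper body. I'll close, lift and advance onto the lip.

```bash
python3 - <<'E'
from h import *
e=np.array([-.2019,-.0207,0])
ctrl.command_gripper(0); stat()
for d in (2.2,4.5,6.8):
    p,R=tcp(dowel(*e,d,5,FD),43+d,TY); ctrl.move_l(p,vel=.03,ori=R)
stat()
a=np.radians(5)
for s in (.02,.039):
    p,R=tcp(dowel(*(e+s*np.array([np.cos(a),np.sin(a),0])),6.8,5,FD),49.8,TY); ctrl.move_l(p,vel=.04,ori=R); stat()
ctrl.sleep(.3)
for n in("side","top"): cv2.imwrite(f"pics/{n}2.png",ctrl.read_camera(n))
a=cv2.imread("pics/side2.png")[100:290,200:425];b=cv2.imread("pics/top2.png")[150:280,240:380]
a=cv2.resize(a,(426,360));b=cv2.resize(b,(374,360));cv2.imwrite("pics/m2.png",np.hstack([a,b]))
E
```

```text
t 7.0917 tcp [ 0.5681 -0.0743  0.0739] F [ 0.7887 -0.3076 -3.7609] w 0.1682681092354329 g 29.99480813741684
t 8.325 tcp [ 0.5583 -0.073   0.0951] F [ 0.172   0.1941 -4.2674] w 0.1678917491839403 g 29.98167872428894
t 8.975 tcp [ 0.5787 -0.0737  0.0958] F [ 3.0344  0.1007 -3.5426] w 0.16653003437696293 g 29.980671107769012
t 9.6 tcp [ 0.5976 -0.0745  0.0957] F [ 2.1903  1.2487 -2.2048] w 0.16458570845823944 g 29.980962574481964
```

View pics/m2.png

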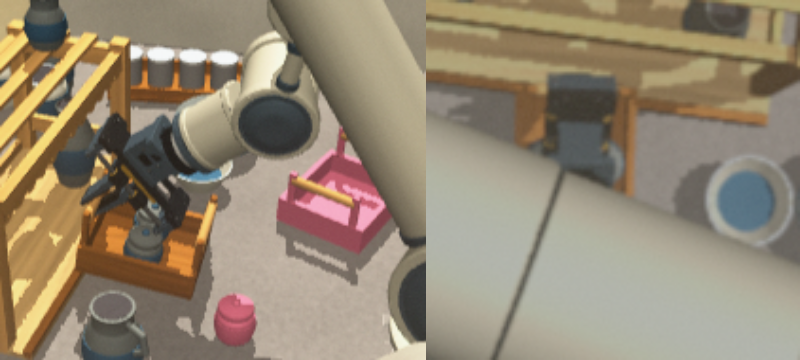

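Front edge is over the lip with the pots upright. I'll advance 6 mm more, lower onto the lip, release, back off and check the rear grasp.

```bash
python3 - <<'E'
from h import *
a=np.radians(5);e=np.array([-.2019,-.0207,0])+.045*np.array([np.cos(a),np.sin(a),0])
p,R=tcp(dowel(*e,6.8,5,FD),49.8,TY); ctrl.move_l(p,vel=.04,ori=R)
p,R=tcp(dowel(*e,5.4,5,FD),48.4,TY); ctrl.move_l(p,vel=.02,ori=R,contact_N=6);stat()
ctrl.command_gripper(.45)
R=ctrl.current_eef_rot();p=np.array(ctrl.current_tool_pos()); ctrl.move_l(p-.1*R[:,2],vel=.1)
R=tool(0,TY)
for lean in(0,10,15,20,25):
  for xr,z,pi in((e[0],0,5.5),(-.1,.012,2),(-.045,.021,-3.9)):
    pp,RR=tcp(dowel(xr,e[1]+.01,z,pi,3,RD),lean,RY+3);print(lean,xr,pp,ctrl.ik(pp,RR),ctrl.ik(pp+[0,0,.1],RR) is not None)
ctrl.goto([.33,-.30,.35],np.column_stack([[0,1,0],[1,0,0],[0,0,-1]]));stat()
for n in("side","top"): cv2.imwrite(f"pics/{n}3.png",ctrl.read_camera(n))
a=cv2.imread("pics/side3.png")[100:290,200:425];b=cv2.imread("pics/top3.png")[150:280,240:380]
a=cv2.resize(a,(426,360));b=cv2.resize(b,(374,360));cv2.imwrite("pics/m3.png",np.hstack([a,b]))
E
```

```text
t 10.5583 tcp [ 0.6051 -0.0748  0.092 ] F [ 1.2422 -1.7896  1.2532] w 0.16994168820045844 g 29.982217848300934
0 -0.15707123858587146 [ 0.4262 -0.0581  0.0701] [-15.7266  26.3804 112.9883  -0.      40.6313 168.5734] True
0 -0.1 [ 0.488  -0.066   0.0821] [-14.6557  28.4847 103.9444  -0.      47.5709 169.6443] True
0 -0.045 [ 0.5512 -0.0741  0.0905] [-13.8095  31.5491  94.6254  -0.      53.8255 170.4905] True
10 -0.15707123858587146 [ 0.4288 -0.0583  0.0703] [-17.5366  24.2383 121.071    5.3887  25.0484 162.0732] True
10 -0.1 [ 0.4906 -0.0662  0.0824] [-16.0585  25.7905 112.1228   3.792   32.3491 165.2104] True
10 -0.045 [ 0.5538 -0.0743  0.0907] [-14.9316  28.4791 103.0683   2.9398  38.6577 167.2299] True
15 -0.15707123858587146 [ 0.4301 -0.0584  0.0706] [-18.6518  23.9807 125.2723  12.9797  16.5966 153.6618] True
15 -0.1 [ 0.4919 -0.0663  0.0826] [-16.8954  25.0737 116.2911   7.9184  24.185  160.5897] True
15 -0.045 [ 0.5551 -0.0744  0.091 ] [-15.5847  27.4769 107.3047   5.7066  30.6202 164.1754] True
20 -0.15707123858587146 [ 0.4313 -0.0585  0.071 ] [-19.9392  24.4966 129.6078  38.939    8.4359 126.627 ] True
20 -0.1 [ 0.4931 -0.0664  0.083 ] [-17.8366  24.9178 120.5118  17.1516  15.7515 150.709 ] True
20 -0.045 [ 0.5563 -0.0745  0.0914] [-16.305   26.9284 111.5398  10.8087  22.2933 158.6819] True
25 -0.15707123858587146 [ 0.4325 -0.0586  0.0715] [-21.4279  26.0617 134.1189 120.2765   8.2864  43.8559] True
25 -0.1 [ 0.4943 -0.0665  0.0835] [-18.8929  25.4696 124.788   48.4064   8.1853 118.6086] True
25 -0.045 [ 0.5575 -0.0746  0.0919] [-17.0963  26.9278 115.7633  22.9057  13.9157 146.0682] True
t 14.575 tcp [ 0.3301 -0.2995  0.3495] F [ 0.0771 -0.6111 -0.9603] w 0.44866112571651184 g 0.0
```

View pics/m3.png

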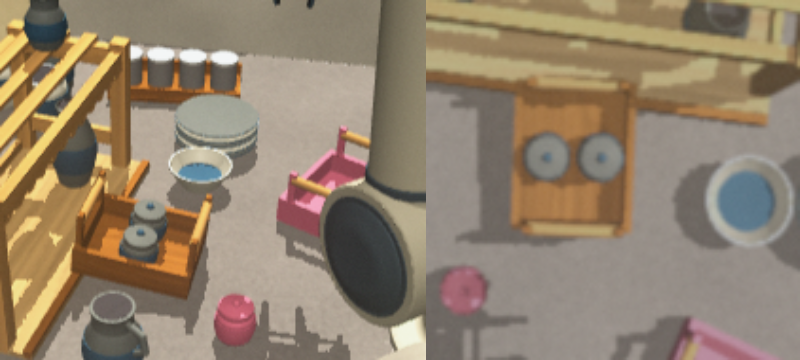

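Tray's front rests on the lip with the rear on the bench and both pots upright. The rear dowel runs from (527,228) to (617,230) in the composite, and I'll cast that. Next I grip the rear dowel at 15° lean, then push while raising the rear to lip height.

```bash
python3 - <<'E'
import h
from h import *
h.S=1
f=lambda x,y:(240+(x-426)/2.671-.4,150+y/2.769-.4)
l=plane("top",*f(527,228),.085);r=plane("top",*f(617,230),.085);m=(l+r)/2
print("rear dowel",m,"len",np.linalg.norm(l-r),"yaw",np.degrees(np.arctan2(-(l-r)[0],(l-r)[1])))
yw=TY
fl,fr=plane("top",*f(533,86),.102),plane("top",*f(620,90),.102);fm=(fl+fr)/2;print("front dowel",fm,"yaw",np.degrees(np.arctan2(*(fm-m)[[1,0]])),np.linalg.norm(fm-m))
p,R=tcp(m,15,yw); ctrl.command_gripper(.5)
q=ctrl.ik(p+[0,0,.1],R);print(q);ctrl.movej(q)
print(ctrl.move_l(p,vel=.08,contact_N=8));stat()
ctrl.command_gripper(0);stat()
m=np.array(ctrl.current_tool_pos())-R[:,2]*.015
pr=yawm(-RY)@(m-RO);print("dowel in rack",pr)
E
```

```text
rear dowel [ 0.4266 -0.0688  0.085 ] len 0.10871081138919876 yaw -1.3604238602260583
front dowel [ 0.5895 -0.0741  0.102 ] yaw -1.8434638320243601 0.16386591340390966
[-20.8319  10.89   117.5929   7.7631  37.5169 -24.113 ]
False
t 17.5583 tcp [ 0.4306 -0.0691  0.0708] F [ 0.0724 -0.0814 -0.2779] w 0.5051150570038354 g 0.0
t 18.1333 tcp [ 0.43   -0.0688  0.0704] F [-1.7681  1.2498 -1.57  ] w 0.1676249429372964 g 29.999053180217743
dowel in rack [-0.159  -0.0169  0.0848]
```

```bash
python3 - <<'E'
import h
from h import *
h.S=1
for xr,y,z,pi,ry in((-.13,-.013,.006,4.2,4),(-.10,-.007,.012,2.1,2.5),(-.075,-.002,.018,-1.4,1),(-.053,.002,.021,-3.9,0)):
    p,R=tcp(dowel(xr,y,z,pi,ry,RD),15,RY+ry)
    hit=ctrl.move_l(p,vel=.035,ori=R,contact_N=25);stat()
    if hit: print("HIT");break
ctrl.sleep(.3)
for n in("side","top"): cv2.imwrite(f"pics/{n}4.png",ctrl.read_camera(n))
a=cv2.imread("pics/side4.png")[100:290,170:395];b=cv2.imread("pics/top4.png")[120:250,240:380]
a=cv2.resize(a,(426,360));b=cv2.resize(b,(374,360));cv2.imwrite("pics/m4.png",np.hstack([a,b]))
# IK for the two-finger push, tool y level
def flat(lean,yaw,s):
    l=np.radians(lean);zz=np.array([np.sin(l),0,-np.cos(l)]);yy=np.array([0,s,0]);return yawm(yaw)@np.column_stack([np.cross(yy,zz),yy,zz])
for s in(1,-1):
  for lean in(0,15,30,40,50,60):
    print(s,lean,*[ctrl.ik(RO+yawm(RY)@np.array([x,.003,.045]),flat(lean,RY,s)) for x in(-.1,-.055,.022)])
E
```

```text
t 19.0917 tcp [ 0.4583 -0.0682  0.0767] F [ 1.5653  0.3011 -4.8598] w 0.17177125200817392 g 29.997762143611908
t 20.2167 tcp [ 0.492  -0.0667  0.0827] F [ 0.7748  0.3775 -4.5121] w 0.16547492629684796 g 29.997528791427612
t 21.2583 tcp [ 0.5225 -0.0658  0.0884] F [ 1.1394 -0.7021 -4.5499] w 0.17150363990008335 g 29.99839425086975
t 22.1583 tcp [ 0.5483 -0.0652  0.0909] F [ 0.2814 -0.4205 -6.523 ] w 0.16866828330704256 g 29.999113976955414
1 0 [-13.574   32.0975 105.8887  -0.      42.0138 -96.274 ] [-13.0442  34.3724  99.5369  -0.      46.0907 -95.7442] [-12.3193  38.6554  88.2216  -0.      53.123  -95.0193]
1 15 [ -15.0195   29.6544  118.9787    6.9841   16.6134 -104.1547] [ -14.2319   31.3534  112.7879    4.9922   21.0364 -101.3588] [-13.2023  34.8064 102.0114   3.2187  28.2959 -98.5373]
1 30 [-17.1348  33.9391 132.5429 162.8394  16.8254  97.9285] [-15.8889  33.9042 126.0163 155.9107  10.5415 106.2758] None
1 40 [-19.0456  44.2108 142.0611 169.547   46.1552  88.233 ] [-17.3078  40.9325 134.6644 168.9561  35.6707  91.311 ] [-15.2902  39.4819 123.2299 166.773   22.9854  96.0724]
1 50 
[... 530 characters left out ...]
2319  31.3534 112.7879   4.9922  21.0364  78.6412] [-13.2023  34.8064 102.0114   3.2187  28.2959  81.4627]
-1 30 [-17.1348  33.9391 132.5429 162.8394  16.8254 -82.0715] [-15.8889  33.9042 126.0163 155.9107  10.5415 -73.7242] None
-1 40 [-19.0456  44.2108 142.0611 169.547   46.1552 -91.767 ] [-17.3078  40.9325 134.6644 168.9561  35.6707 -88.689 ] [-15.2902  39.4819 123.2299 166.773   22.9854 -83.9276]
-1 50 [-21.4227  66.75   152.9415 169.2251  88.8442 -98.9668] [-18.9765  54.4628 142.8769 170.307   67.046  -93.7558] [-16.3157  47.4022 130.2788 170.6611  47.7107 -89.5089]
-1 60 None [-20.8089  74.9115 149.7365 167.9841 103.6531 -99.7258] [-17.3649  58.9973 135.494  170.9544  74.2929 -92.6037]
```

View pics/m4.png

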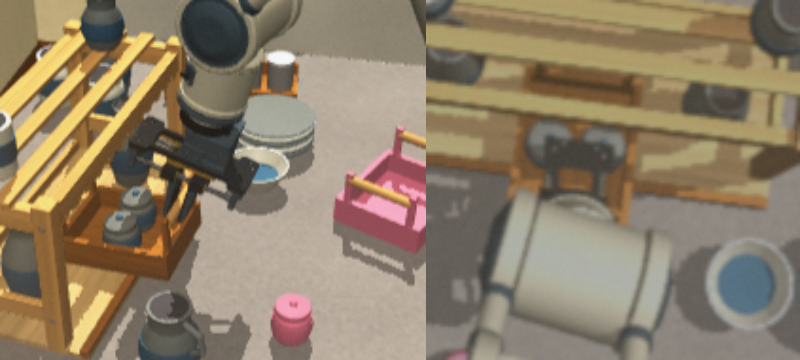

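Tray is over the lip nose-down, between the vases, with the pots upright. I'll let it settle, release, then push squarely on the rear wall with both open fingers under the rail.

```bash
cat >> h.py <<'E'
def flat(lean,yaw,s=-1):
    l=np.radians(lean);zz=np.array([np.sin(l),0,-np.cos(l)]);yy=np.array([0,s,0]);return yawm(yaw)@np.column_stack([np.cross(yy,zz),yy,zz])
def rk(x,y,z): return RO+yawm(RY)@np.array([x,y,z])
E
python3 - <<'E'
from h import *
p=np.array(ctrl.current_tool_pos());R=ctrl.current_eef_rot()
print(ctrl.move_l(p-[0,0,.003],vel=.02,contact_N=4))
ctrl.command_gripper(.5);p=np.array(ctrl.current_tool_pos())
ctrl.move_l(p-.08*R[:,2],vel=.12)
b=np.array(ctrl.current_tool_pos())-.13*yawm(RY)[:,0];ctrl.move_l(b,vel=.2)
stat()
F=flat(40,RY)
cands=[rk(-.12,.003,z) for z in(.13,.11,.09)]
q=next(q for q in (ctrl.ik(c,F) for c in cands) if q is not None);print(q)
ctrl.movej(q);ctrl.command_gripper(1.);stat()
cv2.imwrite("pics/top5.png",ctrl.read_camera("top"));cv2.imwrite("pics/side5.png",ctrl.read_camera("side"))
a=cv2.imread("pics/side5.png")[100:290,170:395];b=cv2.imread("pics/top5.png")[120:250,240:380]
cv2.imwrite("pics/m5.png",np.hstack([cv2.resize(a,(426,360)),cv2.resize(b,(374,360))]))
E
```

```text
True
t 25.0167 tcp [ 0.3986 -0.0461  0.1652] F [ 1.5523 -0.0289  0.4755] w 0.5031231282048937 g 0.0
[-20.0304  23.9083 139.821  159.9086  24.3519 -81.3886]
t 28.2417 tcp [ 0.4673 -0.0538  0.13  ] F [-1.1004 -0.264  -0.1346] w 1.0029729655064554 g 0.0
```

View pics/m5.png

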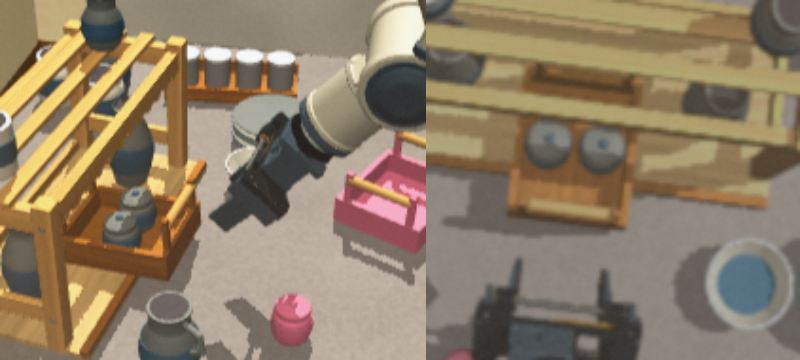

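The tray rests stably, nose on the floor, with both pots upright. The fingers are lined up behind the rear wall. Pushing now.

```bash
python3 - <<'E'
from h import *
F=flat(40,RY)
ctrl.move_l(rk(-.115,.003,.047),vel=.12,ori=F);stat()
for x in(-.07,-.03,.0,.009):
    hit=ctrl.move_l(rk(x,.003,.047),vel=.04,ori=F,contact_N=22);stat()
    if hit: print("HIT",x);break
ctrl.sleep(.2)
cv2.imwrite("pics/top6.png",ctrl.read_camera("top"));cv2.imwrite("pics/side6.png",ctrl.read_camera("side"))
a=cv2.imread("pics/side6.png")[100:290,170:395];b=cv2.imread("pics/top6.png")[120:250,240:380]
cv2.imwrite("pics/m6.png",np.hstack([cv2.resize(a,(426,360)),cv2.resize(b,(374,360))]))
E
```

```text
t 29.1833 tcp [ 0.4722 -0.0544  0.0472] F [ 0.2058  0.2136 -0.0495] w 0.9987560645414286 g 0.0
t 30.4583 tcp [ 0.5166 -0.0601  0.0469] F [ 0.3375 -0.1338 -0.2818] w 1.0012316246308353 g 0.0
t 31.6083 tcp [ 0.5567 -0.0652  0.0471] F [ 0.3209 -0.2925  0.1546] w 1.001775312208975 g 0.3870982043008553
t 32.5083 tcp [ 0.5866 -0.0691  0.0472] F [-0.4023  0.7774  0.0487] w 1.0061647604184076 g 0.05373851085550996
t 32.8833 tcp [ 0.5956 -0.0702  0.0472] F [-0.0175 -0.3889 -0.289 ] w 0.995919390032268 g 0.20411397656062036
```

View pics/m6.png

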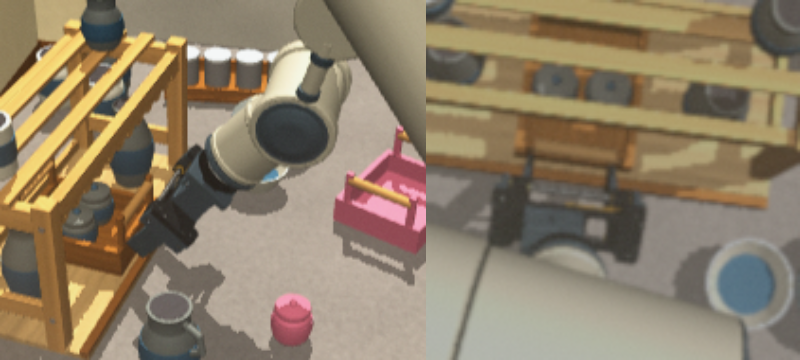

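The tray is nearly in: its rear wall is level with the lip at (570,170) and the pots are upright. The exact finger contact offset is 0–12 mm, so I push on to tcp x = 22 mm, which leaves the rear edge at 22–34 mm either way. Then I'll back off and measure by colour.

```bash
python3 - <<'E'
from h import *
F=flat(40,RY)
print(ctrl.move_l(rk(.022,.003,.047),vel=.04,ori=F,contact_N=22));stat()
ctrl.move_l(rk(-.06,.003,.052),vel=.1,ori=F)
ctrl.move_l(rk(-.11,.003,.10),vel=.15,ori=F)
ctrl.goto([.33,-.30,.35],np.column_stack([[0,1,0],[1,0,0],[0,0,-1]]));stat()
t=ctrl.read_camera("top");s=ctrl.read_camera("side");cv2.imwrite("pics/top7.png",t);cv2.imwrite("pics/side7.png",s)
hs=cv2.cvtColor(t,cv2.COLOR_BGR2HSV)
exp=[proj("top",rk(.025+a,y,.094)) for a,y in((.005,-.04),(.005,0),(.005,.04))];print("expected dowel px",np.array(exp))
for u,v in exp:
    u=int(round(u));print(u,[(k,*map(int,hs[k,u])) for k in range(166,192)])
# side view: pixels of the expected corners and vases unchanged?
for n,i0 in(("top","pics/top3.png"),("side","pics/side3.png")):
    d=cv2.absdiff(cv2.imread(i0),t if n=="top" else s).max(2)>45
    k=cv2.connectedComponentsWithStats(cv2.morphologyEx(d.astype(np.uint8),cv2.MORPH_OPEN,np.ones((2,2))))[2];print(n,[list(map(int,r)) for r in k[1:] if r[4]>25])
E
```

```text
False
t 33.6583 tcp [ 0.6083 -0.0718  0.047 ] F [-0.4012  0.0939 -0.9357] w 1.0050220469228095 g 0.2125470771647997
t 37.7833 tcp [ 0.3302 -0.2995  0.3495] F [ 0.4205  0.182  -0.0712] w 1.0015321523204896 g 0.0
expected dowel px [[308.5857 175.1768]
 [296.3075 173.6146]
 [284.0228 172.0516]]
309 [(166, 15, 140, 115), (167, 15, 140, 124), (168, 15, 146, 122), (169, 16, 127, 137), (170, 18, 112, 171), (171, 20, 101, 184), (172, 21, 102, 183), (173, 19, 109, 175), (174, 17, 119, 143), (175, 15, 133, 119), (176, 15, 132, 91), (177, 16, 110, 95), (178, 18, 99, 131), (179, 17, 96, 146), (180, 17, 97, 145), (181, 17, 95, 148), (182, 18, 97, 147), (183, 18, 107, 134), (184, 15, 130, 124), (185, 15, 140, 126), (186, 15, 136, 126), (187, 14, 117, 111), (188, 13, 51, 105), (189, 19, 33, 109), (190, 16, 30, 110), (191, 15, 37, 110)]
296 [(166, 15, 144, 145), (167, 16, 134, 139), (168, 18, 110, 165), (169, 20, 101, 181), (170, 22, 97, 186), (171, 19, 108, 179), (172, 17, 118, 145), (173, 16, 132, 122), (174, 16, 128, 96), (175, 17, 111, 92), (176, 18, 104, 123), (177, 18, 105, 138), (178, 18, 96,
[... 547 characters left out ...]
, 18, 100, 143), (180, 17, 106, 127), (181, 14, 122, 125), (182, 15, 137, 127), (183, 14, 135, 127), (184, 13, 105, 109), (185, 16, 51, 104), (186, 14, 34, 112), (187, 15, 30, 120), (188, 17, 26, 140), (189, 16, 25, 151), (190, 16, 25, 150), (191, 16, 25, 150)]
top [[282, 127, 37, 6, 77], [276, 145, 43, 13, 348], [274, 171, 41, 8, 141], [272, 188, 47, 48, 1498], [399, 249, 15, 4, 57], [385, 254, 4, 9, 30], [399, 254, 13, 10, 97], [386, 279, 4, 10, 29]]
side [[332, 66, 19, 38, 425], [363, 69, 23, 37, 403], [193, 188, 4, 9, 28], [204, 192, 58, 70, 1767], [194, 194, 11, 11, 55], [239, 203, 74, 74, 2886], [338, 260, 5, 16, 69], [357, 263, 8, 15, 75], [366, 264, 12, 17, 83], [334, 278, 9, 4, 27]]
```

Measured result: the rear dowel sits at rows 168–172 across columns 284–309.
- **Position:** the rear edge is at about 36 mm and the front edge at about 216 mm, with bare floor showing between the tray and the lip. Both ends are therefore clear of the lip and the batten.
- **Squareness:** within about 1° of the rack.
- **Surroundings:** no image change where the vases and other pottery stand.

The gripper is clear, so I'm handing in.

```bash
python3 -c "
from bench import ctrl
print(ctrl.sign_off())"
```

```text
the job is handed in; nothing more can be done
None
```

The job is handed in at about 38 s: by my last measurement the tray lies behind the lip between the vases, about 1° off square; the pots looked upright just before the final 13 mm push, though I measured neither pots nor flatness after it.

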